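Interlock channel offcuts in the packing tray

TASK

Pack the three metal channels into the tray. First slide the right-hand short channel along the tray until it butts against the left-hand one at the stop; then take the longer channel off the sloping rest and set it down, open side down, over the two, so that one of its legs sits in each trough and it lies level, square, in the middle of the tray's width and fully down. Set it down rather than dropping it, and leave the other things on the bench alone.

Things in the scene. Friction and masses are not known exactly. Their poses are not given: they have to be found in the camera images.
- tray: dark steel tray fixed to the bench, 180 mm long (x) by 66 mm wide (y). Origin: centre of its underside, z up. Floor 5 mm thick; lips along the long sides, 6 mm thick, 12 mm above the bench, 54 mm apart inside; a stop 10 mm thick, 28 mm high closes the +x end, inner face at x = +80 mm; the -x end is open. It lies across in front of the robot, x and the stop to the robot's left
- end_channel_center (a point): centre (half-way up) of a loose aluminium channel lying open side up at the left end of the tray, up to 2 mm from the stop. Outside 50 mm wide (x), 48 mm long (y), 34 mm high (z up), axes parallel to the tray's, all walls 6 mm, so the trough is 38 mm wide and 28 mm deep; the web is at the bottom. About 0.1 kg
- slide_channel_center (a point): centre of a second, identical loose channel, open side up in the tray to the right of the first, nearer the open end, with a gap of 30 to 47 mm between them; same axes. It slides easily along the tray between the lips
- long_channel_center (a point): centre of the third loose channel, the long one: 50 mm wide (x), 66 mm long (y), 34 mm high (z), walls 6 mm, about 0.13 kg. It lies open side down on the sloping rest. Its z axis points out through the web (square to the slope; web top face at z = +17 mm, leg tips at z = -17 mm), y runs along its length. It can be held by its two cut ends (66 mm apart) at the web. Nested, its web rests on the leg tips of the lower channels and its centre is 28 mm above the bench
- rest: fixed light wooden sloping rest, 110 mm wide (y), about 65 mm deep. Origin on the bench below the middle of its board, z up; the board slopes down towards its -x side (the robot's side) at 35 degrees, with an 8 mm high ledge along the low edge that the long channel's lower leg rests against
- tape_roll: bystander: cream tape roll, 57 mm across, 19 mm high, lying flat; origin at the centre of its underside
- bowl: bystander: grey bowl, 84 mm across, 38 mm high; origin at the centre of its underside

How it is judged:
By the outcome, as a careful person would: the job done as asked, in the order asked, and still so for the second after the job is handed in, with the robot touching nothing.
It also fails if it takes over 43 s, if anything falls off the work surface, if the arm or the gripper's body presses on something with over 40 N, if the wrist force passes 120 N, or if a joint passes its speed limit or range.

ROBOT

A 6-joint arm with a two-finger parallel gripper is mounted at the origin on a cart in front of the work surface, level with it; the furniture and walls round the work are solid. World frame = base frame: x ahead of the robot, y to its left, z up, the work surface at z = 0. Lengths are in m, angles in rad, forces in N, time in s.
With the tool pointing down it reaches from about 0.3 to 0.825 m from the base axis. Payload 5.4 kg.
Tool frame: the origin (TCP) lies at the very end of the fingers, on their centre line; the grasp point (between the pads) lies 19 mm behind it; z points along the fingers, y is the line along which they close (so a half turn about z gives the same grasp; the last joint's range is limited). The gripper opens to 92 mm and grips with 3 to 60 N. Pads are 20 mm wide; open, the fingers measure 128 mm over their backs; the gripper's body (75 mm by 189 mm) begins 69 mm behind the grasp point.
Start: joints at [-0.95, 0.158, 1.597, -0, 1.386, -0.21], TCP at [0.425, -0.388, 0.215] pointing down, gripper open.
Joint ranges: [-2.91, 2.91], [-0.94, 2.29], [0.18, 2.7], [-1.29, 4.43], [0.17, 2.64], [-3, 3]. Speed limits (rad/s): [2.57, 2.57, 3.14, 3.14, 3.14, 3.14].

INTERFACE

Orientations are given as a rotation vector (axis times angle).
In Python, from workcell import bot gives the robot as it stands. Calls block until the motion is done:
- bot.goto(position, orientation): joint-space move of the TCP to a pose.
- bot.line_to(position, rot=None, max_speed=0.15): straight line of the TCP; rot=None keeps the orientation; max_speed is the mean speed in m/s.
- bot.set_joints(angles): joint-space move.
- bot.set_gripper(opening, newtons=None): opening from 0.0 (shut) to 1.0 (fully open); newtons is the grip in N (None keeps the last); returns when the fingers have stopped.
- bot.hold(seconds).
- bot.inverse_kinematics(position, orientation): joint angles nearest the present ones, or None.
- bot.read_camera(name): name is "scene" or "top"; returns a dict with "pixels" (420x560x3 uint8, blue, green, red), "fx", "fy", "cx", "cy" (pixels), "R" (3x3) and "t" (3): a world point X has camera coordinates R X + t. Camera axes: x right, y down, z forward; pixel columns grow to the right and rows downward; lengths in m; the calibration is good to about 2 mm. A picture is of the moment at which its call begins. There is no depth.
A pose or a line that the arm cannot do raises bot.MotionError and nothing moves.
- bot.job_done(): hands the job in; it is judged then, once.
Readings, each from a call of its own:
- bot.current_clock(): time.
- bot.current_joints(): joint angles.
- bot.current_joint_vel(): joint speeds.
- bot.current_effort(): joint torques, N m.
- bot.current_ee_pos(): TCP position.
- bot.current_tool_rot(): TCP orientation.
- bot.current_contact_force(): force on the tool from outside, world axes, zero at the start.
- bot.current_ft_torque(): the same for the moment, N m.
- bot.current_opening(): opening from 0.0 (shut) to 1.0 (fully open).
- bot.current_grip_force(): force on a finger pad.
Only numpy, scipy, OpenCV 4.12 (cv2) and the standard library are available. Lean on these libraries where they do the work, as an engineer would, in place of code of your own. Each camera call takes 0.05 s, during which the arm holds its last target. There are 200 camera calls.

## Working session

There is one attempt and no reset: what is moved stays moved. The work goes in short steps, each a Python script; the robot and the scene stay as the last script left them, time stands still between calls to the robot, and variables do not carry over. Pictures are saved under pics/ and viewed, at most 10 in all, crops included, and the job is handed in when it is done.

```bash
mkdir -p pics
python3 - <<'E'
from workcell import bot
import cv2,numpy as np
for n in("scene","top"):
    c=bot.read_camera(n); cv2.imwrite(f"pics/{n}0.png",c["pixels"])
    np.savez(f"{n}.npz",**c)
    print(n,c["fx"],c["cx"],c["cy"],np.round(c["R"],3).tolist(),np.round(-c["R"].T@c["t"],3))
print(bot.current_clock())
E
```

```text
scene 517.0034652606116 273.81738987610817 208.66029102822128 [[0.633, -0.774, 0.011], [-0.402, -0.341, -0.85], [0.661, 0.533, -0.527]] [-0.032 -0.47   0.495]
top 485.1543772512725 282.8755891529895 215.6256598901923 [[-0.003, -1.0, 0.005], [-0.996, 0.003, -0.093], [0.093, -0.005, -0.996]] [ 0.427 -0.022  0.894]
0.1
```

View pics/scene0.png

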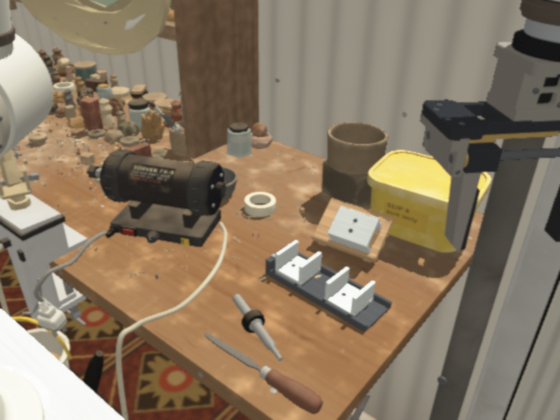

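View pics/top0.png

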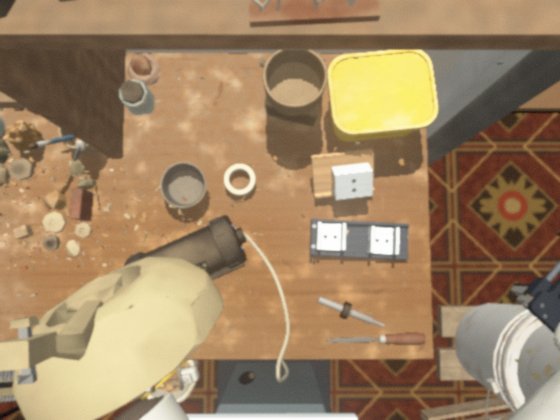

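The scene picture shows the tray at about (327,288) with the two channels, and the long channel on its rest at (355,230). The top view shows the tray at (359,241), the lower channels at (331,237) and (384,241), the long channel at (352,182), the tape at (240,180) and the bowl at (184,186). I'll zoom in on both.

Run:
```python
import cv2,numpy as np
a=cv2.imread("pics/top0.png")[145:270,300:420]; b=cv2.imread("pics/scene0.png")[195:330,258:398]
cv2.imwrite("pics/c_top.png",cv2.resize(a,None,fx=4.8,fy=4.8,interpolation=cv2.INTER_CUBIC))
cv2.imwrite("pics/c_sc.png",cv2.resize(b,None,fx=4.4,fy=4.4,interpolation=cv2.INTER_CUBIC))
```

```text
(no output)
```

View pics/c_top.png

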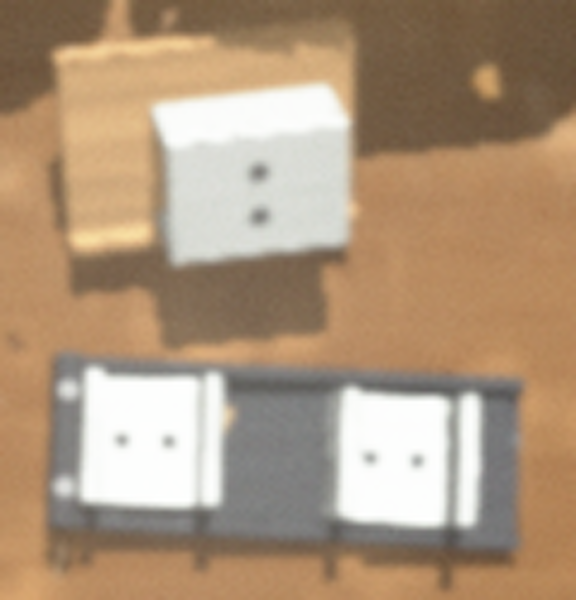

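View pics/c_sc.png

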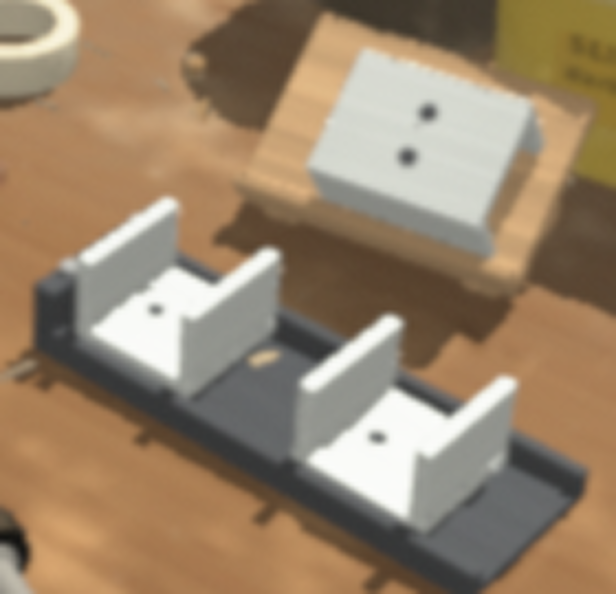

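The top crop shows the web holes of the lower channels at about crop (121,440)/(168,442) and (370,458)/(417,460), and those of the long web at (259,172)/(260,216). Its web corners are at about (165,148), (350,130), (350,248) and (170,265). The scene crop shows the same long-web holes at (428,112) and (407,157), with web corners at (370,48), (535,100), (480,228) and (312,168).

```bash
cat > h.py <<'E'
import cv2,numpy as np
def ray(c,p):
    R,t=c["R"],c["t"]; d=R.T@np.array([(p[0]-c["cx"])/c["fx"],(p[1]-c["cy"])/c["fy"],1]); return -R.T@t,d
def onz(c,p,z):
    o,d=ray(c,p); return o+d*(z-o[2])/d[2]
def tri(c1,p1,c2,p2):
    o1,d1=ray(c1,p1);o2,d2=ray(c2,p2)
    s=np.linalg.lstsq(np.c_[d1,-d2],o2-o1,rcond=None)[0]
    a,b=o1+s[0]*d1,o2+s[1]*d2; return (a+b)/2,np.linalg.norm(a-b)
def hole(c,p,r=3):
    g=cv2.cvtColor(c["pixels"],cv2.COLOR_BGR2GRAY).astype(float); x,y=map(int,np.round(p))
    w=g[y-r:y+r+1,x-r:x+r+1]; w=np.clip(np.median(w)-12-w,0,None); Y,X=np.mgrid[y-r:y+r+1,x-r:x+r+1]
    return np.array([(w*X).sum(),(w*Y).sum()])/w.sum()
E
python3 - <<'E'
from h import *
np.set_printoptions(precision=4,suppress=True)
T=dict(np.load("top.npz"));S=dict(np.load("scene.npz"))
ct=lambda x,y:((x+.5)/4.8-.5+300,(y+.5)/4.8-.5+145); cs=lambda x,y:((x+.5)/4.4-.5+258,(y+.5)/4.4-.5+195)
for n,A,s in(("end",[(121,440),(168,442)],(155,310)),("slide",[(370,458),(417,460)],(377,437))):
    P=[onz(T,hole(T,ct(*a)),.011) for a in A]; print(n,*P,"mid",(P[0]+P[1])/2,"scene hole",onz(S,hole(S,cs(*s)),.011))
H=[]
for a,b in(((259,172),(428,112)),((260,216),(407,157))):
    h=tri(T,hole(T,ct(*a)),S,hole(S,cs(*b)));H.append(h[0]);print("long hole",h)
K=[]
for a,b in(((165,148),(370,48)),((350,130),(535,100)),((350,248),(480,228)),((170,265),(312,168))):
    k=tri(T,ct(*a),S,cs(*b));K.append(k[0]);print("corner",k)
K=np.array(K);m=K.mean(0);n=np.cross(K[0]+K[3]-K[1]-K[2],K[0]+K[1]-K[2]-K[3]);n/=np.linalg.norm(n);n*=np.sign(n[2])
print("cmean",m,"holes mean",(H[0]+H[1])/2,"n",n,"slope",np.degrees(np.arccos(n[2])),"sides",np.linalg.norm(K-np.roll(K,-1,0),axis=1))
e=K[0]+K[3]-K[1]-K[2];print("yaw of length axis from +y",np.degrees(np.arctan2(-e[0],e[1])))
# tray, top view
px=T["pixels"].astype(int); hsv=cv2.cvtColor(T["pixels"],cv2.COLOR_BGR2HSV)
m=((px.max(2)<125)&(px[...,0]-px[...,2]>-12)).astype(np.uint8); m[:, :300]=0;m[:,420:]=0;m[:210]=0;m[275:]=0
m=cv2.morphologyEx(m,cv2.MORPH_OPEN,np.ones((2,2)))
cn=max(cv2.findContours(m,0,2)[0],key=cv2.contourArea); q=cv2.boxPoints(cv2.minAreaRect(cn))
Q=np.array([onz(T,p,.012) for p in q]);print("tray q",q,Q[:,:2],Q.mean(0),np.linalg.norm(Q-np.roll(Q,-1,0),axis=1))
# lip edges: per column first/last
pts=cn[:,0]; 
for f,nm in((np.min,"far"),(np.max,"near")):
    xs=np.arange(pts[:,0].min()+6,pts[:,0].max()-5); ys=[f(np.nonzero(m[:,x])[0]) for x in xs]
    k=np.polyfit(xs,ys,1); r=np.abs(ys-np.polyval(k,xs)); k=np.polyfit(xs[r<1.5],np.array(ys)[r<1.5],1)
    A,B=[onz(T,(x,np.polyval(k,x)+(-.5 if nm=="far" else .5)),.012) for x in(315,400)]
    d=A-B; print(nm,A[:2],B[:2],"yaw",np.degrees(np.arctan2(-d[0],d[1])))
E
```

```text
end [ 0.471  -0.1031  0.011 ] [ 0.4703 -0.121   0.011 ] mid [ 0.4706 -0.1121  0.011 ] scene hole [ 0.4696 -0.1041  0.011 ]
slide [ 0.4639 -0.1972  0.011 ] [ 0.4627 -0.2152  0.011 ] mid [ 0.4633 -0.2062  0.011 ] scene hole [ 0.4629 -0.1985  0.011 ]
long hole (array([ 0.5647, -0.1489,  0.0634]), np.float64(0.00010785352650961088))
long hole (array([ 0.5502, -0.1505,  0.0529]), np.float64(0.00010324539221523446))
corner (array([ 0.5734, -0.116 ,  0.0723]), np.float64(0.004202294011084241))
corner (array([ 0.5784, -0.1808,  0.0749]), np.float64(0.0017971797885234092))
corner (array([ 0.54  , -0.1857,  0.0445]), np.float64(0.0016125772389051576))
corner (array([ 0.5347, -0.1202,  0.0426]), np.float64(0.003316180152298118))
cmean [ 0.5566 -0.1507  0.0586] holes mean [ 0.5574 -0.1497  0.0582] n [-0.6128 -0.0222  0.7899] slope 37.822675631177546 sides [0.0651 0.0492 0.0657 0.0489]
yaw of length axis from +y 4.566315222435127
tray q [[379. 226.]
 [407. 226.]
 [407. 259.]
 [379. 259.]] [[ 0.4892 -0.2019]
 [ 0.489  -0.253 ]
 [ 0.4291 -0.2514]
 [ 0.4293 -0.2006]] [ 0.4591 -0.2267  0.012 ] [0.0511 0.06   0.0508 0.0599]
far [ 0.4923 -0.0852] [ 0.4918 -0.2403] yaw -0.17892140468793963
near [ 0.4419 -0.0847] [ 0.4282 -0.2387] yaw -5.084879514292175
```

The holes give consistent results: 18 mm spacing in each web, a 44 mm gap between the lower channels, and a 35.7° slope for the long channel. Next I'll refine the tray edges from a neutral-colour mask, move to a pre-push pose, and check reachability.

```bash
cat >> h.py <<'E'
from scipy.spatial.transform import Rotation as Ro
def tool(zdir,ydir):
    z=np.array(zdir,float);z/=np.linalg.norm(z);y=np.array(ydir,float);y-=z*(y@z);y/=np.linalg.norm(y)
    return Ro.from_matrix(np.c_[np.cross(y,z),y,z]).as_rotvec()
def trayedges(c,x0=313,x1=400):
    p=cv2.GaussianBlur(c["pixels"],(0,0),.6).astype(float); s=(p[...,2]-p[...,0])/p.max(2)  # wood high, steel low
    out=[]
    for rows in(range(228,208,-1),range(250,275)):
        P=[]
        for x in range(x0,x1):
            r=list(rows); v=s[r,x]; i=np.argmax(v>.18)
            if i>0: P.append((x,r[i-1]+(r[i]-r[i-1])*(.18-v[i-1])/(v[i]-v[i-1])))
        P=np.array(P); k=np.polyfit(P[:,0],P[:,1],1)
        for _ in range(4):
            e=np.abs(P[:,1]-np.polyval(k,P[:,0])); g=e<max(.5,np.median(e)*1.5); k=np.polyfit(P[g,0],P[g,1],1)
        out.append((k,g.sum(),e[g].mean()))
    return out
E
python3 - <<'E'
from h import *
from workcell import bot
np.set_printoptions(precision=4,suppress=True)
T=dict(np.load("top.npz"))
for k,n,e in trayedges(T):
    A,B=[onz(T,(x,np.polyval(k,x)),.012) for x in(313,400)];d=A-B
    print(k,n,e,A[:2],B[:2],"yaw",np.degrees(np.arctan2(-d[0],d[1])))
p=cv2.GaussianBlur(T["pixels"],(0,0),.6).astype(float); s=(p[...,2]-p[...,0])/p.max(2)
for r in(226,230,245,250,255): print(r,np.round(s[r,306:316],2),np.round(s[r,402:414],2))
ya=np.radians(-3.5)
u=np.array([-np.sin(ya),np.cos(ya),0]) # tray x
v=np.array([-u[1],u[0],0]) # tray y
for sg in(1,-1):
    print(sg,bot.inverse_kinematics([.46,-.27,.012],tool([0,0,-1],sg*v)),bot.inverse_kinematics([.468,-.135,.022],tool([0,0,-1],sg*v)))
a=np.radians(35);w=np.radians(5);h=np.array([np.cos(w),np.sin(w),0])
for sg in(1,-1): print(sg,bot.inverse_kinematics([.557,-.15,.058],tool(h*np.sin(a)-[0,0,np.cos(a)],sg*np.array([-h[1],h[0],0]))))
bot.set_gripper(0)
print(bot.current_clock())
E
```

```text
[  0.0503 203.3712] 84 0.05995659436982372 [ 0.5022 -0.0817] [ 0.4937 -0.2404] yaw -3.063705266284304
[  0.0484 239.5262] 86 0.13407431220270488 [ 0.4375 -0.0811] [ 0.4294 -0.2387] yaw -2.9557553231613323
226 [0.47 0.47 0.47 0.43 0.34 0.16 0.06 0.02 0.01 0.01] [0.03 0.02 0.01 0.02 0.05 0.15 0.3  0.41 0.46 0.48 0.49 0.49]
230 [0.48 0.46 0.46 0.44 0.35 0.18 0.07 0.03 0.02 0.03] [-0.02 -0.02 -0.02 -0.01  0.04  0.19  0.35  0.45  0.48  0.48  0.48  0.48]
245 [0.47 0.47 0.44 0.36 0.19 0.07 0.02 0.01 0.02 0.02] [ 0.    0.   -0.01  0.    0.07  0.2   0.36  0.46  0.49  0.49  0.5   0.5 ]
250 [0.46 0.46 0.43 0.35 0.2  0.09 0.04 0.02 0.03 0.05] [-0.01 -0.01 -0.01  0.01  0.1   0.26  0.4   0.47  0.5   0.51  0.51  0.51]
255 [0.46 0.46 0.45 0.41 0.35 0.3  0.27 0.26 0.24 0.24] [-0.01 -0.01  0.    0.03  0.09  0.24  0.4   0.47  0.5   0.51  0.52  0.51]
1 [-0.7575  0.3092  1.8588  0.      0.9736  2.4452] [-0.5296  0.1854  1.9867  0.      0.9695  2.6731]
-1 [-0.7575  0.3092  1.8588 -0.      0.9736 -0.6964] [-0.5296  0.1854  1.9867  0.      0.9695 -0.4685]
1 [-0.7171  0.0385  2.2072  0.813   0.6051 -2.9912]
-1 [-0.7171  0.0385  2.2072  0.813   0.6051  0.1504]
1.45
```

The tray comes out 64.7 mm wide against 66, with yaw -3.0° and its centreline at x = 0.4699 + 0.0525(y + 0.0814). The ends are at about y = -0.249 and -0.072. Now I'll push the channel with the fingers closed, stepping until contact.

```bash
cat >> h.py <<'E'
YA=np.radians(-3.0); U=np.array([-np.sin(YA),np.cos(YA),0]); V=np.array([-U[1],U[0],0])
cl=lambda y,z:np.array([.46985+.0525*(y+.0814),y,z])
RP=tool([0,0,-1],-V)
E
python3 - <<'E'
from h import *
from workcell import bot
np.set_printoptions(precision=4,suppress=True)
bot.goto(cl(-.266,.12),RP)
bot.line_to(cl(-.266,.012)); print(bot.current_contact_force(),bot.current_clock())
bot.line_to(cl(-.236,.012),max_speed=.06); print(bot.current_contact_force())
bot.line_to(cl(-.204,.012),max_speed=.05); f0=bot.current_contact_force(); print(f0)
y=-.204
while y<-.184:
    y+=.001; bot.line_to(cl(y,.012),max_speed=.02); f=bot.current_contact_force()
    print(round(y,4),f,bot.current_ee_pos())
    if np.linalg.norm(f-f0)>4: break
print(bot.current_clock())
c=bot.read_camera("top"); cv2.imwrite("pics/push.png",cv2.resize(c["pixels"][145:270,300:420],None,fx=4.8,fy=4.8,interpolation=cv2.INTER_CUBIC))
E
```

```text
[ 0.8348 -0.3091 -0.5163] 2.9917
[ 1.2738  0.9013 -0.4499]
[ 0.5817  0.0272 -0.2292]
-0.203 [ 0.0424 -0.1269 -0.4678] [ 0.4634 -0.2031  0.0119]
-0.202 [-0.2     0.0909 -0.4731] [ 0.4635 -0.202   0.012 ]
-0.201 [-0.1788 -1.0851 -0.7936] [ 0.4636 -0.201   0.012 ]
-0.2 [-0.912  -0.3004 -0.0059] [ 0.4637 -0.1999  0.012 ]
-0.199 [-0.3184  0.0482  0.7766] [ 0.4637 -0.1989  0.012 ]
-0.198 [0.8282 0.6005 0.2803] [ 0.4637 -0.1979  0.012 ]
-0.197 [ 0.4399  0.276  -0.9234] [ 0.4638 -0.1969  0.012 ]
-0.196 [-1.0741 -1.8519 -1.6709] [ 0.4638 -0.1962  0.012 ]
-0.195 [-2.2994 -5.7101 -1.3678] [ 0.4639 -0.1962  0.0123]
6.6833
```

Run:
```python
from h import *
from workcell import bot
np.set_printoptions(precision=4,suppress=True)
y=-.195
while y<-.186:
    y+=.001; bot.line_to(cl(y,.012),max_speed=.02); f=bot.current_contact_force()
    print(round(y,4),f,bot.current_ee_pos())
    if np.linalg.norm(f)>14: break
bot.line_to(cl(-.215,.012),max_speed=.1); bot.line_to(cl(-.235,.13),max_speed=.25)
bot.goto([.40,-.30,.20],RP)
c=bot.read_camera("top"); np.savez("top2.npz",**c); s=bot.read_camera("scene"); np.savez("sc2.npz",**s)
A=cv2.resize(c["pixels"][145:270,300:420],None,fx=3.3,fy=3.3,interpolation=cv2.INTER_CUBIC);B=cv2.resize(s["pixels"][200:325,258:378],None,fx=3.3,fy=3.3,interpolation=cv2.INTER_CUBIC)
cv2.imwrite("pics/p2.png",np.hstack([A,B]));print(bot.current_clock())
```

```text
-0.194 [-2.9411 -8.9116 -1.4692] [ 0.4641 -0.1962  0.0126]
-0.193 [ -3.361  -11.8143  -0.6982] [ 0.4643 -0.1963  0.0129]
-0.192 [ -3.6418 -14.3569   0.3356] [ 0.4645 -0.1962  0.0131]
9.125
```

View pics/p2.png

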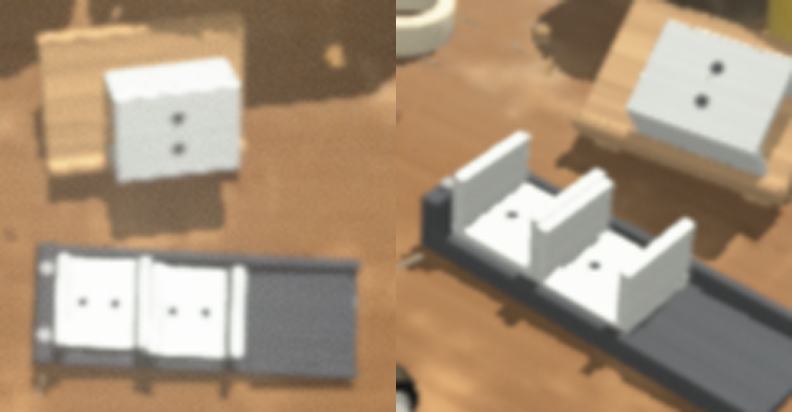

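The picture shows the two lower channels butted together and against the stop, with hole pairs at about (82,302)/(115,304) and (172,311)/(206,313) in the left half. The long channel hasn't moved. Now I'll grasp it.

Run:
```python
from h import *
from workcell import bot
np.set_printoptions(precision=4,suppress=True)
T=dict(np.load("top2.npz")); M=[]
for A in([(82,302),(115,304)],[(172,311),(206,313)]):
    P=[onz(T,hole(T,((x+.5)/3.3-.5+300,(y+.5)/3.3-.5+145),2),.011) for x,y in A];M.append((P[0]+P[1])/2);print(P[0]-P[1],M[-1])
print("joint",(M[0]+M[1])/2,"dist",np.linalg.norm(M[0]-M[1]))
a=np.radians(35);w=np.radians(5);n=np.array([-np.sin(a)*np.cos(w),-np.sin(a)*np.sin(w),np.cos(a)])
RG=tool(-n,[np.sin(w),-np.cos(w),0]); C=np.array([.5572,-.1500,.0582])
bot.set_gripper(1.0); bot.goto(C+.08*n,RG)
bot.line_to(C-.023*n,max_speed=.08); print("tcp",bot.current_ee_pos(),bot.current_contact_force())
bot.set_gripper(.5,15); bot.hold(.2)
print(bot.current_opening(),bot.current_grip_force(),bot.current_contact_force(),bot.current_ee_pos())
s=bot.read_camera("scene"); np.savez("sc3.npz",**s); c=bot.read_camera("top")
f=lambda p,y,x:cv2.resize(p["pixels"][y:y+120,x:x+120],None,fx=3.3,fy=3.3,interpolation=cv2.INTER_CUBIC)
cv2.imwrite("pics/g.png",np.hstack([f(c,120,300),f(s,170,290)]));print(bot.current_clock())
```

```text
[0.0009 0.0179 0.    ] [ 0.4707 -0.1115  0.011 ]
[0.0008 0.0182 0.    ] [ 0.4656 -0.1613  0.011 ]
joint [ 0.4682 -0.1364  0.011 ] dist 0.050056846963450294
tcp [ 0.5705 -0.1491  0.0398] [0.0512 0.2079 0.3606]
0.7161798015771008 14.957828521728516 [-2.7159  0.3057  3.2027] [ 0.5704 -0.1489  0.0395]
13.7667
```

View pics/g.png

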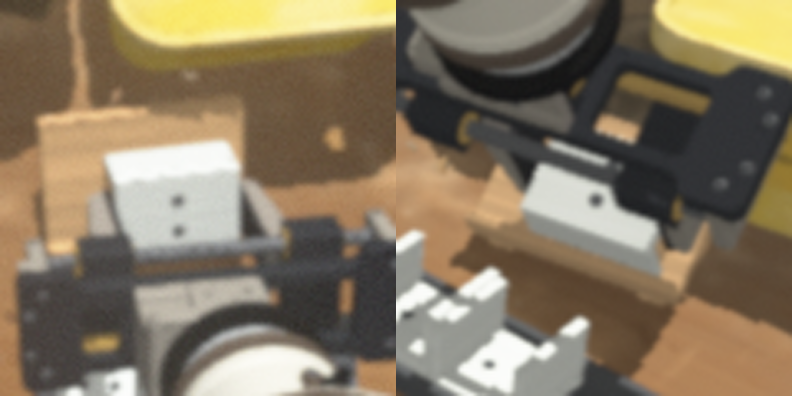

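The opening is 65.9 mm, so the grasp is good, with the holes showing at (178,200) and (178,231) between the fingers. The lower channels are exactly 50 mm apart, so they are butted. Now I'll lift, turn the long channel, and look at it above the tray.

Run:
```python
from h import *
from workcell import bot
np.set_printoptions(precision=4,suppress=True)
p=bot.current_ee_pos(); a=np.radians(35);w=np.radians(5);n=np.array([-np.sin(a)*np.cos(w),-np.sin(a)*np.sin(w),np.cos(a)])
bot.line_to(p+.05*n,max_speed=.1); bot.line_to(p+.05*n+[-.02,0,.07],max_speed=.15)
print(bot.current_opening(),bot.current_contact_force())
bot.goto(cl(-.1364,.13),RP); bot.line_to(cl(-.1364,.060),max_speed=.1); bot.hold(.3)
print(bot.current_opening(),bot.current_contact_force(),bot.current_ee_pos())
s=bot.read_camera("scene"); c=bot.read_camera("top"); np.savez("sc4.npz",**s)
f=lambda p,y,x:cv2.resize(p["pixels"][y:y+120,x:x+120],None,fx=3.3,fy=3.3,interpolation=cv2.INTER_CUBIC)
cv2.imwrite("pics/a.png",np.hstack([f(c,180,290),f(s,200,255)]));print(bot.current_clock())
```

```text
0.7136260657693324 [ 0.4853 -0.2538 -2.0921]
0.7143886604241698 [ 0.2744 -0.1613 -1.4072] [ 0.4673 -0.1366  0.0605]
17.1
```

View pics/a.png

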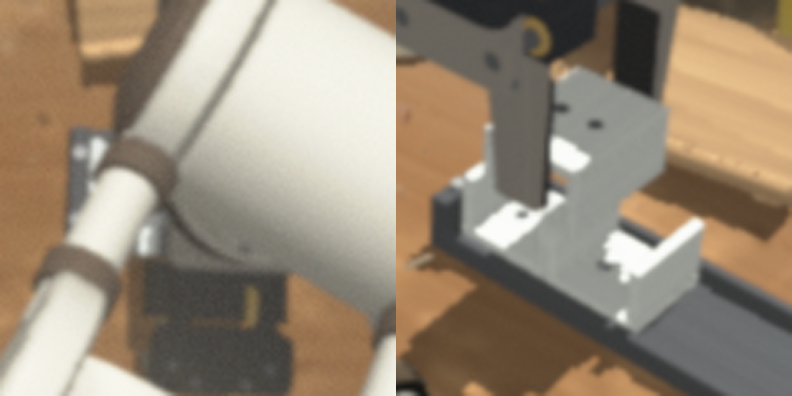

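The held long channel is level and square over the joint, with its web holes at about (562,107) and (595,124). I'll check its position along the tray from those, then lower it until it touches.

Run:
```python
from h import *
from workcell import bot
np.set_printoptions(precision=4,suppress=True)
S=dict(np.load("sc4.npz"))
P=[onz(S,hole(S,((x+.5)/3.3-.5+255,(y+.5)/3.3-.5+200),2),.0835) for x,y in((166,107),(199,124))]
m=(P[0]+P[1])/2; d=float((m-bot.current_ee_pos())@U); print(*P,m,"spacing",np.linalg.norm(P[0]-P[1]),"off",d)
if abs(d)>.01: raise SystemExit
y=-.1364-d
bot.line_to(cl(y,.028),max_speed=.06); bot.hold(.2); f0=bot.current_contact_force(); print(f0,bot.current_ee_pos())
z=.028
while z>.017:
    z-=.001; bot.line_to(cl(y,z),max_speed=.02); f=bot.current_contact_force(); print(round(z,4),f,bot.current_ee_pos()[2])
    if f[2]-f0[2]>5: break
print(bot.current_ft_torque(),bot.current_clock())
```

```text
[ 0.4635 -0.1259  0.0835] [ 0.4634 -0.1446  0.0835] [ 0.4634 -0.1353  0.0835] spacing 0.018750414611219023 off 0.0010139660073406641
[-0.6033  0.307  -2.0862] [ 0.4673 -0.1376  0.0284]
0.027 [ 0.9159  0.7682 -1.8686] 0.02702762631730001
0.026 [ 0.4932 -0.0944 -2.1607] 0.025913928016622824
0.025 [-0.2221  0.5022 -1.5179] 0.024920115116421768
0.024 [-0.1638  0.086  -1.8734] 0.0240457810719879
0.023 [-3.1774  0.7495  5.2108] 0.023622545589214224
[0.1226 0.3358 0.0034] 19.2333
```

Run:
```python
from h import *
from workcell import bot
s=bot.read_camera("scene"); np.savez("sc5.npz",**s)
cv2.imwrite("pics/d.png",cv2.resize(s["pixels"][225:325,255:375],None,fx=6,fy=6,interpolation=cv2.INTER_CUBIC))
```

```text
(no output)
```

View pics/d.png

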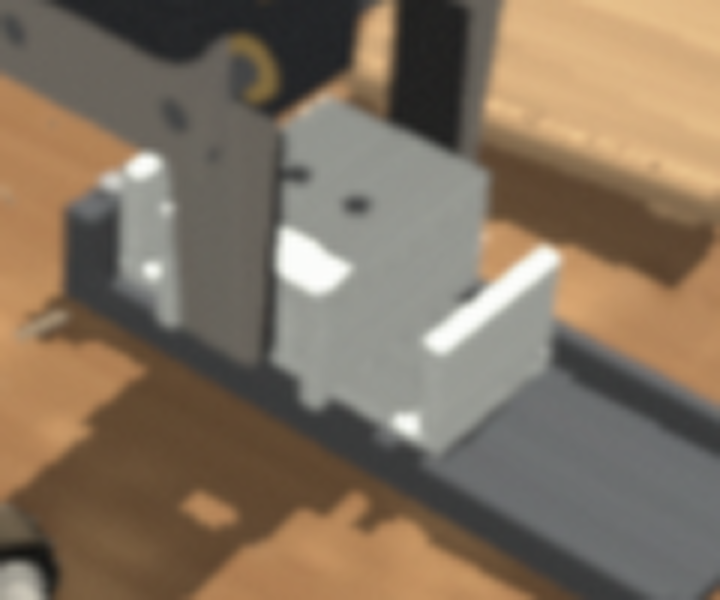

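The legs are in the troughs, and the near leg tip reaches the lip at about (390,430). I'll release it, retreat, and measure it.

Run:
```python
from h import *
from workcell import bot
np.set_printoptions(precision=4,suppress=True)
p=bot.current_ee_pos(); bot.set_gripper(.9); print(bot.current_contact_force())
bot.line_to(p+[0,0,.13],max_speed=.12); bot.goto([.40,-.32,.22],RP)
c=bot.read_camera("top"); s=bot.read_camera("scene"); np.savez("top6.npz",**c); np.savez("sc6.npz",**s)
f=lambda p,y,x:cv2.resize(p["pixels"][y:y+110,x:x+110],None,fx=3.6,fy=3.6,interpolation=cv2.INTER_CUBIC)
cv2.imwrite("pics/e.png",np.hstack([f(c,190,305),f(s,220,260)]));print(bot.current_clock())
```

```text
[ 0.7363 -0.0317 -0.4735]
21.9
```

View pics/e.png

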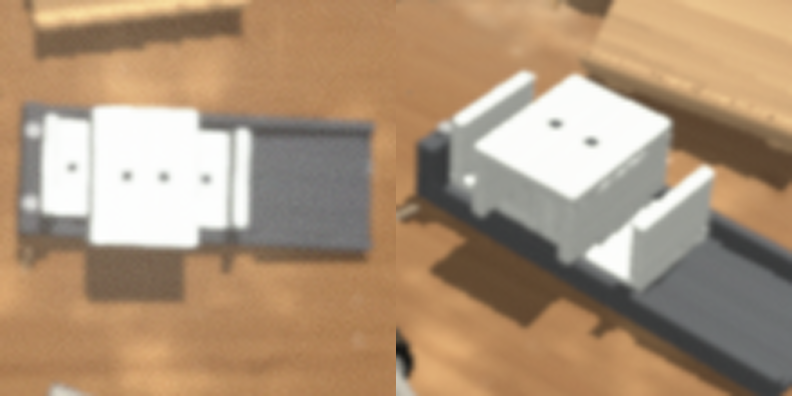

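The top view shows the long web with holes at (127,176) and (164,177), spanning roughly the tray width. The scene view shows the same holes at (160,123) and (196,141), level and nested. Next I'll measure its height, yaw and lateral offset.

Run:
```python
from h import *
np.set_printoptions(precision=4,suppress=True)
T=dict(np.load("top6.npz"));S=dict(np.load("sc6.npz"))
ct=lambda x,y:((x+.5)/3.6-.5+305,(y+.5)/3.6-.5+190);cs=lambda x,y:((x+.5)/3.6-.5+260,(y+.5)/3.6-.5+220)
for a,b in(((127,176),(160,123)),((164,177),(196,141))): print("hole",tri(T,hole(T,ct(*a),2),S,hole(S,cs(*b),2)),onz(T,hole(T,ct(*a),2),.045))
# corners in scene of web top: heights via tri against top
g=cv2.cvtColor(T["pixels"],cv2.COLOR_BGR2GRAY).astype(float)
mids={}
for nm,rng in(("far",range(235,212,-1)),("near",range(242,266))):
    P=[]
    for x in range(333,358):
        r=list(rng);v=g[r,x];i=np.argmax(v<170);P.append((x,r[i-1]+(r[i]-r[i-1])*(v[i-1]-170)/(v[i-1]-v[i])))
    P=np.array(P);k=np.polyfit(P[:,0],P[:,1],1)
    A,B=[onz(T,(x,np.polyval(k,x)),.045) for x in(333,357)];d=A-B
    mids[nm]=(A+B)/2;print(nm,mids[nm],"yaw",np.degrees(np.arctan2(-d[0],d[1])),"res",np.std(P[:,1]-np.polyval(k,P[:,0])))
m=(mids["far"]+mids["near"])/2;print("web centre",m,"len",mids["far"][0]-mids["near"][0],"centreline x",cl(m[1],0)[0])
print("tray edges now (right part, and all)")
for k,n,e in trayedges(T,362,402):
    A,B=[onz(T,(x,np.polyval(k,x)),.012) for x in(362,400)];print(A[:2],B[:2],np.degrees(np.arctan2(-(A-B)[0],(A-B)[1])))
L=T["pixels"]; 
# slide/end holes still
for x,y in((72,168),(206,180)): print(onz(T,hole(T,ct(x,y),2),.011))
```

```text
hole (array([ 0.4653, -0.1261,  0.0448]), np.float64(4.3782581129760275e-05)) [ 0.4653 -0.1261  0.045 ]
hole (array([ 0.4648, -0.144 ,  0.0448]), np.float64(2.554559961384354e-06)) [ 0.4648 -0.144   0.045 ]
far [ 0.5114 -0.1358  0.045 ] yaw -24.180892544689925 res 3.0403317517213604
near [ 0.431  -0.1346  0.045 ] yaw -2.599707359315271 res 0.06452575779207104
web centre [ 0.4712 -0.1352  0.045 ] len 0.08039406635428037 centreline x 0.4670235235294463
tray edges now (right part, and all)
[ 0.4974 -0.171 ] [ 0.4935 -0.2404] -3.173836061590008
[ 0.433  -0.1698] [ 0.4293 -0.2387] -3.0649844541246063
[ 0.4713 -0.1025  0.011 ]
[ 0.4651 -0.1702  0.011 ]
```

The web top measures 44.8 mm, so it is fully down and level. The camera puts it about 2 mm off the tray's centreline towards the robot, which is the camera-to-robot calibration bias. I'll confirm that with a local half-level edge fit, and if it holds, regrip, lift slightly, shift and set it down again.

```bash
cat >> h.py <<'E'
def prof(img,xs,r0,r1,lo,hi):
    "subpixel row of steepest change, per column; returns line fit (robust)"
    P=[]
    for x in xs:
        g=np.abs(np.gradient(img[:,x]))[r0:r1]; i=int(np.argmax(g)); j=np.arange(max(i-2,0),min(i+3,len(g)))
        P.append((x,r0+(g[j]*j).sum()/g[j].sum()))
    P=np.array(P);k=np.polyfit(P[:,0],P[:,1],1)
    for _ in range(5):
        e=np.abs(P[:,1]-np.polyval(k,P[:,0]));q=e<=max(.4,np.median(e)*1.5);k=np.polyfit(P[q,0],P[q,1],1)
    return k,q.sum()
def offset(T):
    p=T["pixels"].astype(float);s=255*(p[...,2]-p[...,0])/p.max(2);g=p.mean(2)
    ed=[]
    for r0,r1 in((213,227),(250,266)):
        k,n=prof(s,range(372,402),r0,r1,0,0);ed.append([onz(T,(x,np.polyval(k,x)),.012) for x in(375,400)])
    ed=np.array(ed);c=ed.mean(0);d=c[0]-c[1];yt=np.degrees(np.arctan2(-d[0],d[1]))
    w=[]
    for r0,r1 in((213,230),(248,264)):
        k,n=prof(g,range(334,357),r0,r1,0,0);w.append([onz(T,(x,np.polyval(k,x)),.045) for x in(334,356)])
    w=np.array(w);m=w.mean(0);dd=m[0]-m[1];yw=np.degrees(np.arctan2(-dd[0],dd[1]));m=m.mean(0)
    xc=c[1][0]+d[0]/d[1]*(m[1]-c[1][1])
    return dict(tray_w=np.ptp(ed[:,:,0],0),tray_yaw=yt,web_len=np.ptp(w[:,:,0],0),web_yaw=yw,web=m,off=m[0]-xc)
E
python3 - <<'E'
from h import *
from workcell import bot
np.set_printoptions(precision=4,suppress=True)
r=offset(dict(np.load("top6.npz")));print(r)
o=r["off"]
if not -.0032<o<-.0010 or abs(np.mean(r["web_len"])-.066)>.003: raise SystemExit
o=max(o,-.0025)
P0=np.array([.4673,-.1376,0]);z0=.0236
bot.goto(P0+[0,0,.12],RP);bot.line_to(P0+[0,0,z0],max_speed=.12)
bot.set_gripper(.5,12);print(bot.current_opening(),bot.current_contact_force())
q=bot.current_ee_pos();bot.line_to(q+[0,0,.005],max_speed=.04)
t=q+[-o,0,0];bot.line_to(t+[0,0,.005],max_speed=.02);bot.hold(.2);f0=bot.current_contact_force()
z=.003
while z>-.004:
    z-=.001;bot.line_to(t+[0,0,z],max_speed=.02);f=bot.current_contact_force()
    if f[2]-f0[2]>5:break
print("contact",z,f,bot.current_ee_pos())
p=bot.current_ee_pos();bot.set_gripper(.9);bot.line_to(p+[0,0,.13],max_speed=.12);bot.goto([.40,-.32,.22],RP)
c=bot.read_camera("top");s=bot.read_camera("scene");np.savez("top7.npz",**c);np.savez("sc7.npz",**s);print(offset(c))
f=lambda p,y,x:cv2.resize(p["pixels"][y:y+110,x:x+110],None,fx=3.6,fy=3.6,interpolation=cv2.INTER_CUBIC)
cv2.imwrite("pics/f.png",np.hstack([f(c,190,305),f(s,220,260)]));print(bot.current_clock())
E
```

```text
{'tray_w': array([0.0657, 0.0658]), 'tray_yaw': np.float64(-3.1367084075370086), 'web_len': array([0.0676, 0.0677]), 'web_yaw': np.float64(-2.3628123659630846), 'web': array([ 0.4651, -0.1352,  0.045 ]), 'off': np.float64(-0.002293555232804778)}
0.719855154213191 [-1.6153 -0.5394  3.5333]
contact -0.001 [-2.5611  0.9869  7.2072] [ 0.4701 -0.138   0.0241]
{'tray_w': array([0.0656, 0.0659]), 'tray_yaw': np.float64(-3.253339847431822), 'web_len': array([0.0677, 0.0676]), 'web_yaw': np.float64(-2.8798549964412685), 'web': array([ 0.4685, -0.1352,  0.045 ]), 'off': np.float64(0.0009537043589520899)}
28.5417
```

View pics/f.png

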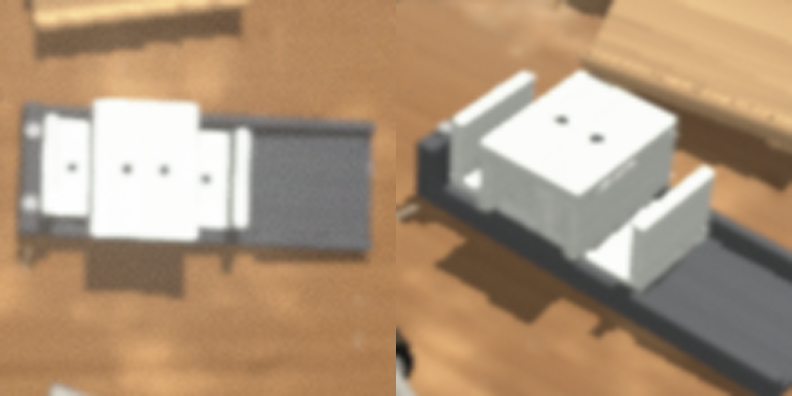

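The channel is nested and level, with holes at (127,169) and (164,170), but it is now about 1 mm past centre. There is time for one small correction by the same lift-and-set method.

Run:
```python
from h import *
from workcell import bot
np.set_printoptions(precision=4,suppress=True)
P0=np.array([.4701,-.138,0]);z0=.0241
bot.goto(P0+[0,0,.10],RP);bot.line_to(P0+[0,0,z0],max_speed=.12)
bot.set_gripper(.5,12);q=bot.current_ee_pos();print(bot.current_opening(),q)
bot.line_to(q+[0,0,.004],max_speed=.04)
t=np.array([.4692,q[1],q[2]]);bot.line_to(t+[0,0,.004],max_speed=.02);bot.hold(.2);f0=bot.current_contact_force()
z=.002
while z>-.004:
    z-=.001;bot.line_to(t+[0,0,z],max_speed=.02);f=bot.current_contact_force()
    if f[2]-f0[2]>5:break
print("contact",z,f,bot.current_ee_pos())
p=bot.current_ee_pos();bot.set_gripper(.9);bot.line_to(p+[0,0,.13],max_speed=.14);bot.goto([.40,-.32,.22],RP)
c=bot.read_camera("top");s=bot.read_camera("scene");print(offset(c))
np.savez("top8.npz",**c);np.savez("sc8.npz",**s)
ct=lambda x,y:((x+.5)/3.6-.5+305,(y+.5)/3.6-.5+190);cs=lambda x,y:((x+.5)/3.6-.5+260,(y+.5)/3.6-.5+220)
for a,b in(((127,171),(164,122)),((164,172),(200,139))): print("hole",tri(c,hole(c,ct(*a)),s,hole(s,cs(*b))))
for x,y in((72,168),(206,180)): print(onz(c,hole(c,ct(x,y),2),.011))
print(bot.current_clock())
```

```text
0.7150953579021141 [ 0.4707 -0.1383  0.0248]
contact -0.001 [-3.2601  2.0495  5.501 ] [ 0.4693 -0.1385  0.0247]
{'tray_w': array([0.0658, 0.0658]), 'tray_yaw': np.float64(-3.310387086037219), 'web_len': array([0.0675, 0.0674]), 'web_yaw': np.float64(-1.426383297917057), 'web': array([ 0.4677, -0.1352,  0.045 ]), 'off': np.float64(1.9829276765914727e-05)}
hole (array([ 0.468 , -0.1264,  0.0448]), np.float64(0.0002315940365510839))
hole (array([ 0.4673, -0.1445,  0.0449]), np.float64(0.00018967508624878293))
[ 0.4713 -0.1025  0.011 ]
[ 0.4652 -0.1702  0.011 ]
34.6083
```

```bash
python3 -c "
from workcell import bot
print(bot.job_done())"
```

```text
the job is handed in; nothing more can be done
None
```

The job is handed in at about 35 s: the short channels are butted at the stop, and the long one is nested over both, fully down (web top 44.8 mm vs 45 nominal), level and within about 0.1 mm of the tray's mid-width, with its measured yaw within 1–2° of the tray's and nothing else on the bench touched.

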